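# Open the die case and close the split die

## Robot

A 7-joint arm with a two-finger parallel gripper is mounted at the origin on the work surface. World frame = base frame: x ahead of the robot, y to its left, z up, the work surface at z = 0. Lengths are in mm, angles in rad, forces in N, time in s.
With the tool pointing down it reaches from about 400 to 875 mm from the base axis. Payload 19.3 kg.
Tool frame: the origin (TCP) lies at the very end of the fingers, on their centre line; the grasp point (between the pads) lies 19 mm behind it (grip_point_offset is the z of the grasp point in the tool frame, in mm); z points along the fingers, y is the line along which they close (so a half turn about z gives the same grasp; the last joint's range is limited). The gripper opens to 85 mm and grips with 20 to 120 N. Pads are 22 mm wide; open, the fingers measure 114 mm over their backs; the gripper's body (76 mm by 85 mm) begins 54 mm behind the grasp point. The pads swing forward as they close: fully open they stand 13 mm farther back than shut.
Start: joints at [-1.231, 0.521, -0.036, 1.599, 0.021, 1.021, -0.113], TCP at [249.033, 573.234, 231.291] pointing down, gripper open.
Joint ranges: [-2.91, 2.91], [-0.3, 2.13], [-1.5, 1.42], [0.17, 2.43], [-1.26, 4.41], [0.16, 1.93], [-2.52, 2.52]. Speed limits (rad/s): [1.89, 1.89, 2.39, 2.39, 3.01, 3.01, 3.01].

## Interface

Orientations are given as a 3x3 rotation matrix whose columns are the frame's x, y, z axes.
In Python, from workcell import movep, movel, goto_joints, open_gripper, clamp, wait, inverse_kinematics, read_state, camera, PlanningError, finish_job, grip_point_offset gives the robot as it stands. Calls block until the motion is done:
- movep(position, orientation): joint-space move of the TCP to a pose.
- movel(position, frame=None, max_speed=150, guard=None): straight line of the TCP; frame=None keeps the orientation; max_speed is the mean speed in mm/s. With guard (N) it stops when the force on the tool has changed by that much, and returns True; else False.
- goto_joints(angles): joint-space move.
- open_gripper() and clamp(): open the fingers fully, or close them until they stop; the grip force is fixed at half the most.
- wait(seconds).
- inverse_kinematics(position, orientation): joint angles nearest the present ones, or None.
- read_state(): the state.
- camera(name): name is "side" or "top" or "wrist"; returns a dict with "image" (384x512x3 uint8, blue, green, red), "range_z" (384x512 float32, mm along the optical axis (not along the pixel's ray), 0 where there is no reading), "fx", "fy", "cx", "cy" (pixels), "cam_to_world" (4x4, takes a point from camera to world coordinates). Camera axes: x right, y up, looking along -z (the intrinsics and any distortion apply to the point x, -y, -z); pixel columns grow to the right and rows downward; lengths in mm; the calibration is good to about 2 mm. A picture is of the moment at which its call begins.
A pose or a line that the arm cannot do raises PlanningError and nothing moves.
- finish_job(): hands the job in; it is judged then, once.
The state is a dict: "time": time; "qpos": joint angles; "qvel": joint speeds; "joint_efforts": joint torques, N m; "eef_pos": TCP position; "tool_rot": TCP orientation; "ft_force": force on the tool from outside, world axes, zero at the start; "torque": the same for the moment, N m; "finger_gap": finger opening in mm; "gripper_force": force on a finger pad.
Only numpy, scipy, OpenCV 4.12 (cv2) and the standard library are available. Lean on these libraries where they do the work, as an engineer would, in place of code of your own. Each camera call takes 0.05 s, during which the arm holds its last target. There are 200 camera calls.

## Task

Open the wooden case by lifting its lid gently until it rests on its stop. Then take the loose die half whose tongue fits the half bolted inside the case, stand it on the case floor and slide it up to its partner until the joint is closed, without forcing it; let go and leave the other die half and the other things on the table where they are.

Things in the scene. Friction and masses are not known exactly. Their poses are not given: they have to be found in the camera images.
- case: Wooden case fixed to the table, outer 122 (x) x 170 (y) x 75 mm (z), walls and floor 6 mm. Origin: centre of its underside, on the table; z up, +x to the hinge side (about the robot's left), the lid tab at the -x side. Yaw varies. Inside, a die half is bolted down against the +y end (the end near the robot); the rest of the floor (x -55 to +55, y -79 to +20 mm) is free.
- nest (a point): On the case floor, 6 mm above the table, at case x 0, y +20 mm: under the middle of the bolted half's joint face, which looks to case -y. Axes as the case. That half is 70 (x) x 56 (y) x 30 mm high with a rib to 60 mm (20 to 50 mm behind the face). The joint face has an upright slot 25 mm wide, 14 mm deep, centred, open on top, mouth rounded.
- lid_hinge (a point): Middle of the lid's hinge axis, on the upper +x edge of the case: case x +61 mm, y 0, 75 mm above the table. Axes as the case; the hinge runs along y.
- lid (a joint): Lid angle, rad: 0 shut (starts shut or a little ajar), 1.75 resting on its stop (two steel arms behind the case), a little past upright. Stiff hinge: stays where left; 2 to 5 N at the tab moves it. Plate 8 mm thick, 174 mm wide, reaching 126 mm from the hinge, underside in the plane of the hinge axis; about 0.3 kg.
- lid_tab (a point): Middle of the underside of the lid's pull tab, a flat wooden tongue in the plane of the lid at its front: 44 mm wide (y), 10 mm thick, 126 to 162 mm from the hinge; this point is 142 mm from it. Shut, it sticks out 40 mm in front of the case wall, free beneath. Axes turn with the lid (x to the hinge, z out of the outer face).
- die_narrow: Loose aluminium die half, mate of the bolted one: block 70 (x) x 55 (y) x 30 mm, about 0.4 kg, upright on the table. Origin: centre of the block's underside. A tongue 22 mm wide (x), 12 long, 30 high, corners rounded, stands out of its +y face. On top a grip rib, x -8 to +8, y -22 to +12, z 30 to 60 mm. Joint closed: +y face on the joint face, origin 27.5 mm from nest to -y, axes as the case.
- die_narrow_tip (a point): Middle of the lower edge of the narrow tongue's end, 39.5 mm from the die half's origin along its +y.
- die_wide: Another loose die half, the same in all but its tongue, which is 54 mm wide and does not enter the slot. Stays where it is. Which of the two stands nearer the case varies.
- bottle: Lilac drinking bottle, diameter 72 mm, 200 mm tall; origin at centre of base. Bystander.
- tape_roll: Roll of clear tape lying flat, diameter 100 mm, 48 mm high; origin at centre of its underside. Bystander.
- spool: Empty wooden spool, diameter 60 mm, 70 mm tall; origin at centre of base. Bystander.
Mind the look-alikes: they are no part of the job. There is more than one size of the case; the one meant has the size given above.

How it is judged (in metres and radians):
On the way:
1. the lid rests on its stop (value of joint lid above 1.69 rad and distance of die_narrow from where it was at the start of the episode below 0.03 m), for 0.2 s.
At the end, for the whole second after the job is handed in: The lid rests on its stop (within 0.06 rad); the narrow-tongued die half stands flat on the case floor, its tongue in the slot and the joint closed to within 2.5 mm, square to the case, released and at rest; the other die half, bottle, tape roll and spool lie within 30 mm of where they were (value of joint lid above 1.69 rad and y of die_narrow_tip in the frame of nest above 0.0095 m and x of die_narrow_tip in the frame of nest between -0.004 and 0.004 m and z of die_narrow in the frame of nest below 0.003 m and angle between die_narrow's own z axis and vertical below 0.06 rad and angle between the x axis of die_narrow and the x axis of case, either way round below 0.08 rad and linear speed of die_narrow below 0.01 m/s and distance of each of die_wide, bottle, tape_roll, spool from where it was at the start of the episode below 0.03 m); the robot touches nothing.
It fails at once if the lid is swung faster than 2.5 rad/s (velocity of joint lid above 2.5 rad/s or velocity of joint lid below -2.5 rad/s).
It fails at once if the case, its lid or the bolted half is pushed with more than 100 N (contact force between anything else and case above 100 N).
It fails at once if the other die half is moved by more than 30 mm (distance of die_wide from where it was at the start of the episode above 0.03 m).
It fails at once if the bottle, tape roll or spool is moved by more than 30 mm (distance of any of bottle, tape_roll, spool from where it was at the start of the episode above 0.03 m).
It also fails if it takes over 72 s, if anything falls off the work surface, if the arm or the gripper's body presses on something with over 40 N, if the wrist force passes 120 N, or if a joint passes its speed limit or range.

## Working session

There is one attempt and no reset: what is moved stays moved. The work goes in short steps, each a Python script; the robot and the scene stay as the last script left them, time stands still between calls to the robot, and variables do not carry over. Pictures are saved under pics/ and viewed, at most 10 in all, crops included, and the job is handed in when it is done.

```bash
ls; mkdir -p pics; python3 - <<'E'
from workcell import *
import cv2,numpy as np
s=read_state();print(s['time'],s['eef_pos'],s['tool_rot'],grip_point_offset)
ims=[]
for n in("top","side"):
    c=camera(n);np.savez(n+'0.npz',**c);ims.append(c["image"])
    print(n,c['fx'],c['fy'],c['cx'],c['cy'],np.round(c['cam_to_world'],3).tolist(),[k for k in c])
    cv2.imwrite(f'pics/{n}0.png',cv2.resize(c["image"],(800,600)))
E
```

```text
pics
0.0 [248.92388116 572.92301229 230.73293876] [[-9.17191225e-01  3.98447136e-01 -3.69404989e-04]
 [ 3.98447298e-01  9.17190601e-01 -1.07334284e-03]
 [-8.88555961e-05 -1.13164905e-03 -9.99999356e-01]] -18.700000000000003
top 413.50829153795024 413.50829153795024 253.89407379301076 191.77196484924332 [[0.003, 0.994, -0.108, 398.812], [-1.0, 0.001, -0.017, 147.113], [-0.017, 0.108, 0.994, 1434.362], [0.0, 0.0, 0.0, 1.0]] ['image', 'range_z', 'fx', 'fy', 'cx', 'cy', 'cam_to_world']
side 366.3385991851502 366.3385991851502 257.5587638059624 190.4184575514497 [[0.718, 0.37, -0.59, -279.479], [-0.696, 0.376, -0.611, -660.521], [-0.005, 0.849, 0.528, 784.332], [0.0, 0.0, 0.0, 1.0]] ['image', 'range_z', 'fx', 'fy', 'cx', 'cy', 'cam_to_world']
```

View pics/top0.png

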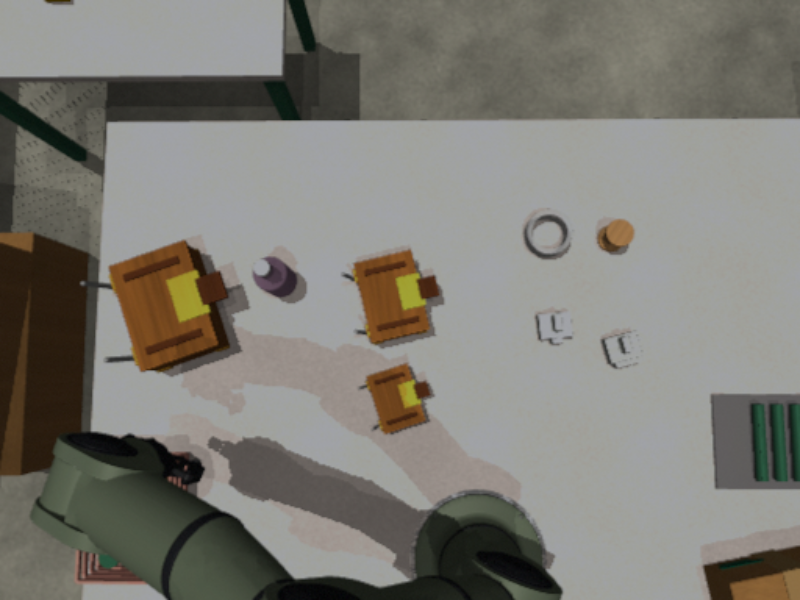

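View pics/side0.png

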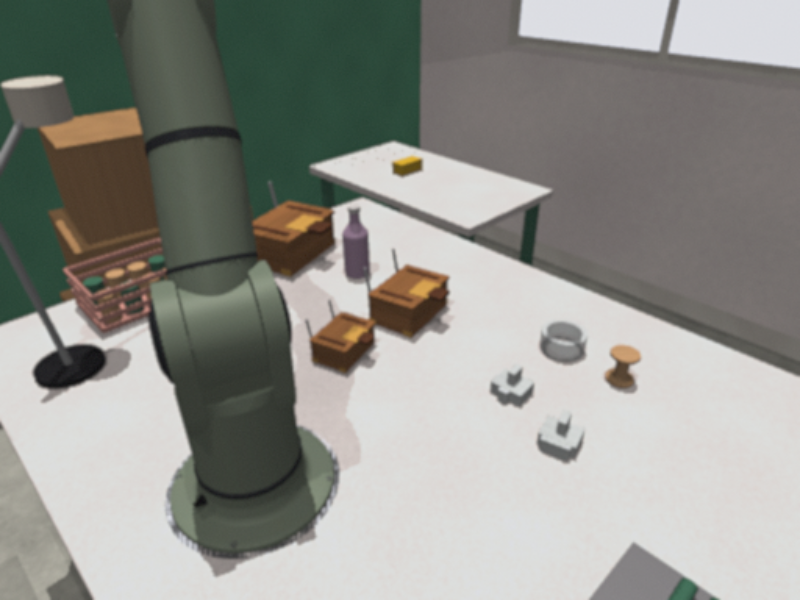

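The top view (800x600) shows three cases: large (168,305), medium (395,297) and small (398,398). There are two die halves at (555,327) and (622,347). The left one seems to have a narrow tongue pointing down at (557,342). I'll measure sizes and enlarge the dies.

```bash
cat > h.py <<'E'
import numpy as np,cv2
def ray(c,u,v,z):
    "pixel -> world point on plane z"
    T=np.asarray(c['cam_to_world']);d=T[:3,:3]@np.array([(u-c['cx'])/c['fx'],-(v-c['cy'])/c['fy'],-1.]);o=T[:3,3]
    return o+d*(z-o[2])/d[2]
def cloud(c):
    T=np.asarray(c['cam_to_world']);r=np.asarray(c['range_z'],float);v,u=np.mgrid[:r.shape[0],:r.shape[1]]
    p=np.stack([(u-c['cx'])/c['fx']*r,-(v-c['cy'])/c['fy']*r,-r],-1)
    w=p@T[:3,:3].T+T[:3,3];w[r==0]=np.nan;return w
E
python3 - <<'E'
from h import *
c=dict(np.load('top0.npz'));W=cloud(c);im=c['image']
s=512/800
hsv=cv2.cvtColor(im,cv2.COLOR_BGR2HSV)
print('table z',[np.round(W[int(y*s),int(x*s)],0) for x,y in((480,250),(500,200),(650,450))])
for n,(x,y) in dict(L=(168,305),M=(395,297),S=(398,398)).items():
    u,v=int(x*s),int(y*s);print(n,'z',np.round(W[v,u]))
    # top surface: saturated wood/yellow
    m=((hsv[...,1]>130)&(hsv[...,0]<35)&(hsv[...,2]>110)).astype(np.uint8)
    k,l=cv2.connectedComponents(m);mm=(l==l[v,u]).astype(np.uint8)
    cs,_=cv2.findContours(mm,0,1);ct=max(cs,key=cv2.contourArea)
    z=W[v,u,2]
    P=np.array([ray(c,*q[0],z)[:2] for q in ct],np.float32);r=cv2.minAreaRect(P);print(r,cv2.boxPoints(r).round().tolist())
m=(W[...,2]>15).astype(np.uint8)
for (x,y) in((555,327),(622,347)):
    u,v=int(x*s),int(y*s);q=W[v-14:v+15,u-16:u+17];h=q[...,2]
    for lo,hi in((20,40),(50,70)):
        k=(h>lo)&(h<hi);P=q[k][:,:2].astype(np.float32);print(x,lo,k.sum(),np.median(h[k]) if k.any() else 0,cv2.minAreaRect(P) if k.any() else 0)
cv2.imwrite('pics/dies.png',cv2.resize(im[185:245,335:420],(800,565),interpolation=cv2.INTER_CUBIC))
E
```

```text
table z [array([667., -14.,   2.]), array([783., -62.,  -3.]), array([ 228., -378.,   -2.])]
L z [532. 645. 110.]
((532.1693115234375, 655.7523193359375), (228.807861328125, 177.44833374023438), 19.540813446044922) [[395.0, 701.0], [454.0, 534.0], [670.0, 610.0], [610.0, 778.0]]
M z [551. 176.  85.]
((554.7073974609375, 183.0977783203125), (171.34249877929688, 133.53628540039062), 12.959370613098145) [[456.0, 229.0], [486.0, 99.0], [653.0, 137.0], [623.0, 267.0]]
S z [342. 170.  63.]
((574.9241943359375, 181.26190185546875), (1795.295166015625, 1301.225830078125), 89.57019805908203) [[-82.0, -711.0], [1219.0, -721.0], [1232.0, 1074.0], [-69.0, 1084.0]]
555 20 312 31.38712556170867 ((492.28411865234375, -170.6493377685547), (66.77556610107422, 70.82304382324219), 4.248238563537598)
555 50 55 60.475653201782734 ((502.74884033203125, -169.58287048339844), (30.61037254333496, 16.285186767578125), 2.0965282917022705)
622 20 345 30.926000485771965 ((445.11151123046875, -316.75115966796875), (66.74760437011719, 71.91871643066406), 14.436141967773438)
622 50 62 59.754921389416154 ((455.5989074707031, -314.2214660644531), (32.81427001953125, 18.058088302612305), 18.348506927490234)
```

View pics/dies.png

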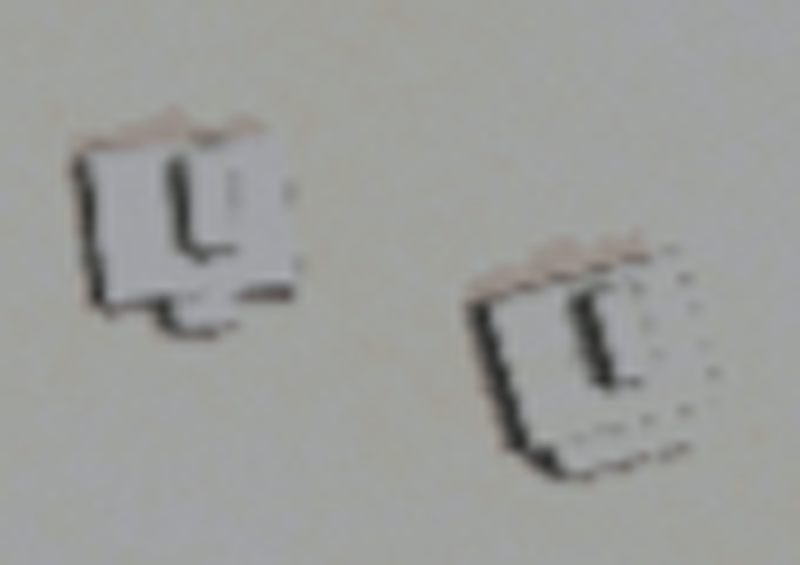

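The die at (555,327) has the narrow tongue, in the crop at (195,315). The one at (622,347) has the full-width tongue, in the crop at (620,460), and it stays put. Of the cases, the medium one at (395,297) measures about 171x133 mm at z≈85, which matches the 174x126 lid. The large one is 229 mm and the small one much smaller. Next I'll refine the lid plane and check whether a tilted tool can reach under the tab.

```bash
python3 - <<'E'
from h import *
from workcell import *
c=dict(np.load('top0.npz'));W=cloud(c);im=c['image']
yaw=np.radians(12.96)
cen=np.array([554.7,183.1])
ex=np.array([-np.sin(yaw),np.cos(yaw)]);ey=-np.array([np.cos(yaw),np.sin(yaw)])
P=W.reshape(-1,3);q=(P[:,:2]-cen);lx=q@ex;ly=q@ey
k=(abs(lx)<50)&(abs(ly)<70)&(P[:,2]>60)
A=np.c_[lx[k],ly[k],np.ones(k.sum())];print('lid plane z=a lx+b ly+c',np.linalg.lstsq(A,P[k,2],rcond=None)[0])
k=(abs(lx)<130)&(abs(ly)<120)&(P[:,2]>70)&(P[:,2]<100)
s=k&(lx>-55)&(lx<45)&(abs(ly)<110);print('ly range',np.percentile(ly[s],[0.5,99.5]))
s=k&(abs(ly)>35)&(abs(ly)<80);print('lx range',np.percentile(lx[s],[0.5,1,99,99.5]))
s=k&(lx<-70);print('tab ly',np.percentile(ly[s],[1,50,99]),'lx min',np.percentile(lx[s],[1,99]),'z',np.median(P[s,2]))
print('side yaw', cv2.minAreaRect(P[k&(lx>-60)&(lx<75)][:,:2].astype(np.float32)))
# IK feasibility
th0=np.radians
for az in(0,15,30,45):
  for t in(15,25,35,45):
    a2=np.cos(np.radians(az))*ex-np.sin(np.radians(az))*ey  # az>0: comes from the robot side
    t_=np.radians(t);a=np.r_[a2*np.cos(t_),-np.sin(t_)];h=np.cross([0,0,1],a);h/=np.linalg.norm(h)
    r=''
    for sg in(1,-1):
      R=np.c_[np.cross(sg*h,a),sg*h,a]
      hinge=np.r_[cen+61*ex,75]
      out=[]
      for th in(0,.6,1.2,1.75):
        p=hinge+142*np.r_[-np.cos(th)*ex,np.sin(th)]-15*np.r_[np.sin(th)*ex,np.cos(th)]
        out.append(inverse_kinematics(p,R) is not None)
      r+=str([int(o) for o in out])
    print(az,t,r)
E
```

```text
lid plane z=a lx+b ly+c [-2.96259714e-02 -4.95727420e-04  8.57608632e+01]
ly range [-86.88556912  85.23135307]
lx range [-61.97947491 -61.21533587  74.07345684  76.22075356]
tab ly [-22.79749779  -0.59963611  20.08775208] lx min [-97.9709838  -70.38504375] z 89.669268432232
side yaw ((554.168212890625, 190.46136474609375), (174.3509063720703, 134.3390350341797), 13.149882316589355)
0 15 [1, 1, 1, 1][1, 1, 1, 1]
0 25 [1, 1, 1, 1][1, 1, 1, 1]
0 35 [1, 1, 1, 1][1, 1, 1, 1]
0 45 [1, 1, 1, 1][1, 1, 1, 1]
15 15 [1, 1, 1, 1][1, 1, 1, 1]
15 25 [1, 1, 1, 1][1, 1, 1, 1]
15 35 [1, 1, 1, 1][1, 1, 1, 1]
15 45 [1, 1, 1, 1][1, 1, 1, 1]
30 15 [1, 1, 1, 1][1, 1, 1, 1]
30 25 [1, 1, 1, 1][1, 1, 1, 1]
30 35 [1, 1, 1, 1][1, 1, 1, 1]
30 45 [1, 1, 1, 1][1, 1, 1, 1]
45 15 [1, 1, 1, 1][1, 1, 1, 1]
45 25 [1, 1, 1, 1][1, 1, 1, 1]
45 35 [1, 1, 1, 1][1, 1, 1, 1]
45 45 [1, 1, 1, 1][1, 1, 1, 1]
```

The lid is about 0.03 rad ajar, its front edge is at lx −62, and the hinge is at lx ≈ +64. Opening it now.

```bash
cat >> h.py <<'E'
yaw=np.radians(13.05);ex=np.array([-np.sin(yaw),np.cos(yaw)]);ey=-np.array([np.cos(yaw),np.sin(yaw)])
case0=np.array([554.7,183.1])+3*ex-0.8*ey
E
python3 - <<'E'
from h import *
from workcell import *
clamp()
hinge=np.r_[case0+61*ex,75]
az,t=np.radians(15),np.radians(25)
a=np.r_[(np.cos(az)*ex-np.sin(az)*ey)*np.cos(t),-np.sin(t)];h=np.cross([0,0,1],a);h/=np.linalg.norm(h)
p0=hinge+np.r_[-148*ex,-27]
best=None
q=np.array(read_state()['qpos'])
for sg in(1,-1):
    R=np.c_[np.cross(sg*h,a),sg*h,a];s=inverse_kinematics(p0-70*a,R)
    print(np.round(s,2)); d=abs(np.array(s)-q).max()
    if best is None or d<best[0]: best=(d,R)
R=best[1]
movep(p0-70*a+[0,0,150],R); movel(p0-70*a,max_speed=250); 
print(read_state()['time'],'hit',movel(p0,max_speed=120,guard=15))
def p(th,r=148):
    d=11*abs(np.cos(th-t)) if th>t else 11
    return hinge+r*np.r_[-np.cos(th)*ex,np.sin(th)]-d*np.r_[np.sin(th)*ex,np.cos(th)]
for th in np.r_[np.linspace(t,1.6,8)]:
    if movel(p(th),max_speed=80,guard=25): print('guard',th,read_state()['ft_force']);break
else:
    f0=read_state()['ft_force'];g=movel(p(1.87),max_speed=25,guard=14);s=read_state();print('end',g,s['ft_force'],f0,(s['eef_pos']-hinge)@np.r_[ex,0],s['eef_pos'][2]-75,p(1.75)-s['eef_pos'])
c=camera('top');np.savez('top1.npz',**c);W=cloud(c).reshape(-1,3)
print(read_state()['time'])
cv2.imwrite('pics/top1.png',c['image'][130:300,180:400].repeat(3,0).repeat(3,1))
E
```

```text
[ 0.22  1.03  0.17  1.73 -1.22  1.4  -1.92]
[ 0.68  1.07 -0.52  1.7  -0.75  1.    0.88]
3.9 hit False
end True [-0.14128506 -7.72918773  4.16647448] [-0.06701476  0.41148992  0.25053699] 23.279767590807708 144.0611497667739 [-0.48484739  0.24494136  2.06738716]
10.1333
```

View pics/top1.png

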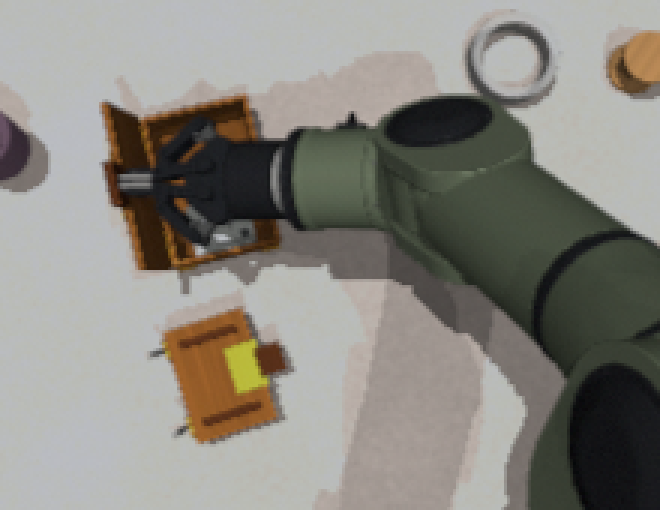

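The lid is open: the plate stands upright at (140,185), and the guard tripped within 0.5 mm of the predicted stop position. I'll back off and look with the wrist camera over the case, then over the die.

```bash
cat >> h.py <<'E'
def Rd(y):  # tool down, tool y axis along +-(case y-like axis) for frame yaw y
    e=np.array([np.cos(y),np.sin(y),0]);z=np.array([0,0,-1.]);return np.c_[np.cross(e,z),e,z]
E
python3 - <<'E'
from h import *
from workcell import *
s=read_state();a=s['tool_rot'][:,2];q=s['qpos']
movel(s['eef_pos']-80*a+[0,0,60],max_speed=200)
die=np.array([494.,-170]);dy=np.radians(3)
pc=case0-13*ey
out=[]
for y in(yaw,yaw+np.pi):
    i=inverse_kinematics(np.r_[pc,240],Rd(y));print(np.round(i,2));out.append((abs(np.array(i)-q).max(),y))
y=min(out)[1];o=y-yaw
for n,p,yy in(('wc',np.r_[pc,240],y),('wd',np.r_[die,240-6],dy+o)):
    movep(p,Rd(yy));wait(.15);c=camera('wrist');s=read_state();np.savez(n+'.npz',**c,eef=s['eef_pos'],rot=s['tool_rot'])
    print(n,s['time'],np.round(c['cam_to_world'],3).tolist(),c['fx'],s['eef_pos'],o)
    cv2.imwrite(f'pics/{n}.png',cv2.resize(c['image'],(800,600)))
c=camera('top');W=cloud(c).reshape(-1,3);q=W[:,:2]-case0;k=(abs(q@ey)<15)&(q@ex>40)&(q@ex<130)&(W[:,2]>100);print('lid pts',np.round([np.median(q[k]@ex),W[k,2].max(),np.max(q[k]@ex)]))
E
```

```text
[ 0.26  0.68 -1.07  1.63  0.62  1.22 -0.71]
[ 0.34  0.78 -1.27  1.62  0.77  1.32  2.32]
wc 12.6667 [[0.975, -0.213, -0.071, 549.707], [0.224, 0.924, 0.311, 269.028], [-0.001, -0.318, 0.948, 382.809], [0.0, 0.0, 0.0, 1.0]] 335.57654800269466 [567.34230573 188.84357831 239.81220423] 0.0
wd 14.2417 [[0.999, -0.051, -0.018, 490.652], [0.054, 0.947, 0.318, -86.771], [0.001, -0.318, 0.948, 377.187], [0.0, 0.0, 0.0, 1.0]] 335.57654800269466 [ 494.39630916 -169.08059145  234.04950036] 0.0
lid pts [ 82. 238.  99.]
```

View pics/wc.png

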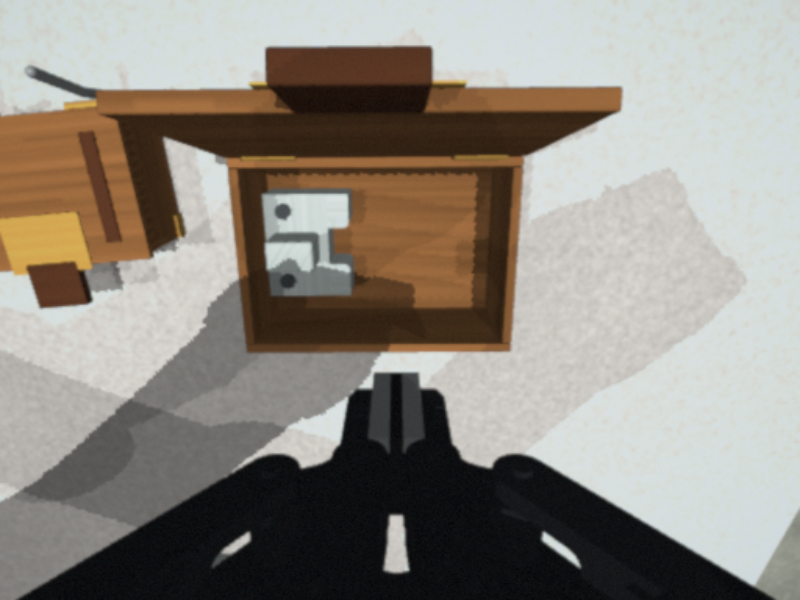

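View pics/wd.png

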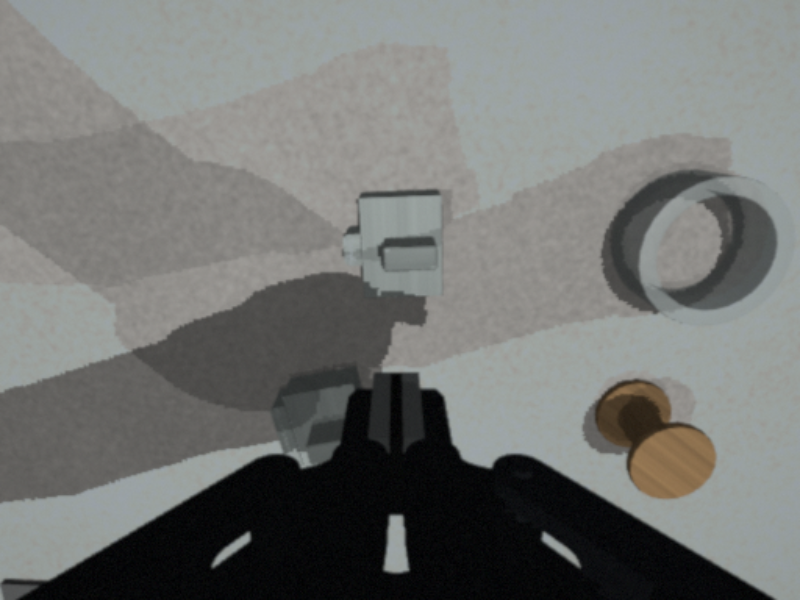

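The wrist view over the case shows the bolted half: its joint face is at col ~351 (rows 190–296) and the slot at about (340,245). In the view over the die, the narrow die block spans (360–442, 192–294) with its tongue at (350,245) and rib at (410,254). I'll measure both in the same tool-relative pose.

```bash
python3 - <<'E'
from h import *
def ana(n,org,y,z1,z2,lim,ref):
    c=dict(np.load(n+'.npz'));W=cloud(c)
    X=np.array([-np.sin(y),np.cos(y)]);Y=-np.array([np.cos(y),np.sin(y)])
    H=W[...,2];lab={}
    vv,uu=np.mgrid[:384,:512]
    for nm,z in(('top',z1),('rib',z2)):
        q=W[...,:2]-org;k=(abs(H-z)<6)&(abs(q@X)<lim)&(abs(q@Y)<100)&(vv<235)
        num,l,st,ce=cv2.connectedComponentsWithStats(k.astype(np.uint8))
        i=1+np.argmax(st[1:,4]);k=l==i
        P=np.array([ray(c,u,v,z)[:2] for v,u in zip(*np.nonzero(k))])
        r=cv2.minAreaRect(P.astype(np.float32));L=P-org;lx,ly=L@X,L@Y
        print(n,nm,'z',np.median(H[k]).round(1),'n',k.sum(),'rect',np.round(r[0],1),np.round(r[1],1),round(r[2],2),
          'lx',np.percentile(lx,[0.5,99.5]).round(1),'ly',np.percentile(ly,[.5,99.5]).round(1))
        if nm=='top':
            # edge profile per strip
            for x0 in np.arange(np.floor(lx.min()/6)*6,lx.max(),6):
                s=(lx>=x0)&(lx<x0+6)
                if s.sum()>5: print('  x%4d ymax %.1f ymin %.1f'%(x0+3,ly[s].max(),ly[s].min()))
            for y0 in np.arange(np.floor(ly.min()/6)*6,ly.max(),6):
                s=(ly>=y0)&(ly<y0+6)
                if s.sum()>5: print('  y%4d xmin %.1f xmax %.1f'%(y0+3,lx[s].min(),lx[s].max()))
ana('wc',case0,yaw,36,66,52,None)
ana('wd',np.array([494.,-170]),np.radians(3),30,60,60,None)
# case rim in wrist view: z=75 
c=dict(np.load('wc.npz'));W=cloud(c);q=W[...,:2]-case0;lx,ly=q@ex,q@ey
k=(abs(W[...,2]-75)<4)&(abs(lx)<70)&(abs(ly)<95)
print('rim z',np.median(W[k][:,2]),'front lx',np.percentile(lx[k&(abs(ly)<70)&(lx<-40)],[1,50,99]),'+y',np.percentile(ly[k&(abs(lx)<40)&(ly>60)],[1,50,99]),'-y',np.percentile(ly[k&(abs(lx)<40)&(ly<-60)],[1,50,99]))
s=k&(abs(ly)<70)&(lx<-50);print('front slope',np.polyfit(ly[s],lx[s],1))
for sg in(1,-1):
    s=k&(abs(lx)<45)&(sg*ly>70);print('end slope',np.polyfit(lx[s],ly[s],1))
E
```

```text
wc top z 36.5 n 2457 rect [510.2 176.1] [56.7 70.5] 13.26 lx [-34.9  35.4] ly [17.9 73.9]
  x -33 ymax 73.9 ymin 17.3
  x -27 ymax 73.6 ymin 18.2
  x -21 ymax 74.0 ymin 18.0
  x -15 ymax 42.7 ymin 17.8
  x  -9 ymax 39.1 ymin 19.9
  x  -3 ymax 38.9 ymin 31.2
  x   3 ymax 73.2 ymin 32.0
  x   9 ymax 74.0 ymin 31.8
  x  15 ymax 74.2 ymin 18.0
  x  21 ymax 74.1 ymin 17.8
  x  27 ymax 73.6 ymin 17.6
  x  33 ymax 74.2 ymin 18.4
  y  15 xmin -32.6 xmax 29.2
  y  21 xmin -34.9 xmax 35.3
  y  27 xmin -34.9 xmax 35.4
  y  33 xmin -34.9 xmax 35.4
  y  39 xmin -34.9 xmax 35.4
  y  45 xmin -34.9 xmax 35.4
  y  51 xmin -34.8 xmax 35.4
  y  57 xmin -34.8 xmax 35.4
  y  63 xmin -34.8 xmax 35.4
  y  69 xmin -34.8 xmax 35.4
  y  75 xmin -34.8 xmax 35.4
wc rib z 66.3 n 650 rect [503.6 175.2] [30.5 20. ] 12.96 lx [-9.2 10.8] ly [37.2 67.3]
wd top z 30.5 n 2889 rect [ 493.4 -169.9] [67.  70.7] 5.23 lx [-34.7  35.8] ly [-33.5  32.9]
  x -33 ymax 20.6 ymin -34.0
  x -27 ymax 20.5 ymin -33.9
  x -21 ymax 20.4 ymin -33.7
  x -15 ymax 30.9 ymin -33.6
  x  -9 ymax 33.0 ymin -33.4
  x  -3 ymax 33.9 ymin -32.1
 
[... 200 characters left out ...]
8
  y -27 xmin -33.5 xmax 35.8
  y -21 xmin -33.5 xmax 35.8
  y -15 xmin -34.7 xmax 35.8
  y  -9 xmin -34.7 xmax 35.8
  y  -3 xmin -34.7 xmax 34.7
  y   3 xmin -34.7 xmax 34.7
  y   9 xmin -34.7 xmax 34.7
  y  15 xmin -35.8 xmax 34.7
  y  21 xmin -35.9 xmax 34.7
  y  27 xmin -12.1 xmax 10.7
  y  33 xmin -12.1 xmax 9.7
wd rib z 60.3 n 577 rect [ 503.9 -168.5] [33.1 17.1] 4.49 lx [-7.9  9.2] ly [-26.7   6.6]
rim z 75.33558404386002 front lx [-60.82014586 -56.53298914 -54.34111539] +y [76.70792135 79.19601438 82.93567668] -y [-86.92612223 -83.3519581  -80.70206273]
front slope [-4.13881834e-03 -5.68955891e+01]
end slope [4.80799608e-03 7.93390235e+01]
end slope [ 3.14400030e-03 -8.34490249e+01]
```

```bash
cat >> h.py <<'E'
case1=case0+0.25*ex-2.05*ey           # refined by wrist view
yaw=np.radians(13.27);ex=np.array([-np.sin(yaw),np.cos(yaw)]);ey=-np.array([np.cos(yaw),np.sin(yaw)])
_y=np.radians(3);dyaw=np.radians(5.2)
die=np.array([494.,-170])+0.3*np.array([-np.sin(_y),np.cos(_y)])+5.4*np.array([np.cos(_y),np.sin(_y)])
dex=np.array([-np.sin(dyaw),np.cos(dyaw)]);dey=-np.array([np.cos(dyaw),np.sin(dyaw)])
TIP=38
def rib(g,x=0):  # TCP xy when die is g mm short of closed
    return case1+x*ex+(20-27.5-5-g)*ey
E
python3 - <<'E'
from h import *
from workcell import *
open_gripper()
g=die-5*dey
movep(np.r_[g,110],Rd(dyaw));print('hit',movel(np.r_[g,TIP],max_speed=120,guard=10))
clamp();s=read_state();print(s['finger_gap'],s['gripper_force'],s['eef_pos'],s['time'])
z0=s['eef_pos'][2]
movel(np.r_[g,180],max_speed=200);print('gap',read_state()['finger_gap'])
p=rib(20)
movep(np.r_[p,180],Rd(yaw));movel(np.r_[p,z0+6+4],max_speed=150,guard=25)
f=read_state()['ft_force'];h=movel(np.r_[p,z0+6-3],max_speed=12,guard=6);s=read_state()
print('floor',h,s['eef_pos'][2]-z0,f,s['ft_force'],s['finger_gap'],s['time'])
c=camera('wrist');np.savez('wi.npz',**c)
cv2.imwrite('pics/wi.png',cv2.resize(c['image'][100:230,130:350],(800,473),interpolation=cv2.INTER_CUBIC))
E
```

```text
hit False
32.70252264683314 59.23624634742737 [ 504.47621854 -169.06434308   38.45202933] 16.925
gap 32.81910755603658
floor True 6.029880699296747 [ 0.03548016  0.33170664 -3.06548156] [-1.90926325 -1.55621363  9.75627023] 32.679689636244944 20.6333
```

View pics/wi.png

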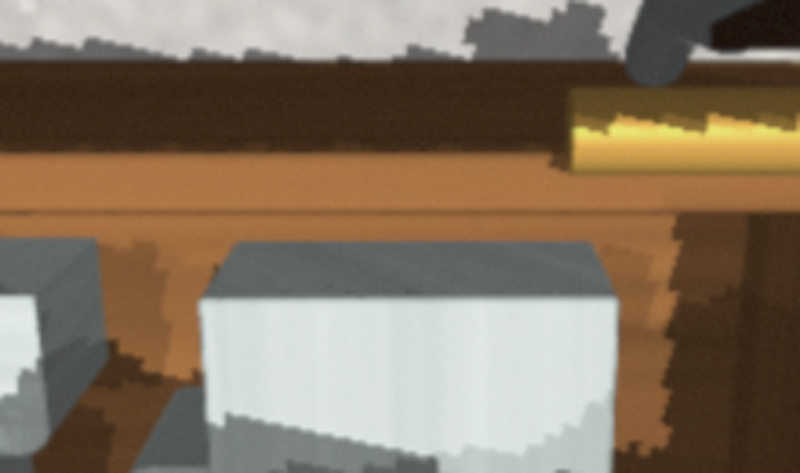

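The picture shows the die top's +x edge (row ~298, cols 205–615) level with the bolted half's edge (row ~295), with a gap between them. I'll put numbers on the lateral and yaw offset.

```bash
python3 - <<'E'
from h import *
c=dict(np.load('wi.npz'));W=cloud(c);im=c['image']
H=W[...,2];q=W[...,:2]-case1;lx,ly=q@ex,q@ey
k=(abs(H-36)<4)&(abs(lx)<50)&(ly<85)&(ly>-75)
vv,uu=np.nonzero(k);P=np.array([ray(c,u,v,36)[:2] for v,u in zip(vv,uu)])-case1;X,Y=P@ex,P@ey
for y0 in range(-70,80,5):
    s=(Y>=y0)&(Y<y0+5)
    if s.sum()>4: print(y0,'xmin %.1f xmax %.1f z %.1f'%(X[s].min(),X[s].max(),np.median(H[vv[s],uu[s]])))
for x0 in range(-36,40,6):
    s=(X>=x0)&(X<x0+6)
    if s.sum()>4:
        y=np.sort(Y[s]);d=np.diff(y);j=d.argmax();print('x',x0,'y %.1f..%.1f gap %.1f: %.1f->%.1f'%(y[0],y[-1],d[j],y[j],y[j+1]))
cv2.imwrite('pics/wi2.png',cv2.resize(im[160:290,130:350],(800,473),interpolation=cv2.INTER_CUBIC))
E
```

```text
-60 xmin 4.5 xmax 35.0 z 36.1
-55 xmin -35.0 xmax 36.0 z 36.4
-50 xmin -35.0 xmax 36.0 z 36.5
-45 xmin -35.0 xmax 36.0 z 36.6
-40 xmin -35.0 xmax 36.0 z 36.6
-35 xmin -35.0 xmax 36.0 z 36.6
-30 xmin -35.0 xmax 36.0 z 36.6
-25 xmin -35.0 xmax 36.0 z 36.6
-20 xmin -35.0 xmax 36.0 z 36.7
-15 xmin -35.0 xmax 36.0 z 36.7
-10 xmin -1.0 xmax 36.0 z 36.7
-5 xmin -3.3 xmax 35.5 z 36.7
0 xmin -11.5 xmax 12.8 z 36.8
5 xmin -11.5 xmax 12.3 z 36.8
10 xmin -10.3 xmax 8.5 z 36.9
15 xmin -31.1 xmax 36.1 z 33.7
20 xmin -32.3 xmax 36.1 z 36.4
25 xmin -32.3 xmax 36.1 z 36.4
30 xmin -26.7 xmax 36.1 z 36.3
35 xmin -27.9 xmax 36.1 z 36.5
40 xmin -31.7 xmax 36.1 z 36.6
45 xmin -34.9 xmax 36.1 z 36.5
50 xmin -34.9 xmax 36.1 z 36.5
55 xmin -35.5 xmax 36.1 z 36.5
60 xmin -35.5 xmax 36.1 z 36.8
65 xmin -35.5 xmax 36.1 z 36.7
70 xmin -35.5 xmax 36.1 z 36.5
75 xmin -50.0 xmax 45.3 z 35.3
x -36 y -53.9..82.2 gap 32.5: -13.4->19.0
x -30 y -53.2..56.9 gap 71.3: -52.6->18.7
x -24 y 18.7..52.2 gap 0.5: 51.7->52.2
x -18 y 18.7..47.1 gap 0.5: 46.5->47.1
x -12 y 1.9..42.6 gap 9.1: 11.3->20.4
x -6 y -6.6..42.2 gap 21.0: 11.4->32.3
x 0 y -55.5..83.0 gap 32.8: 42.4->75.2
x 6 y -55.8..82.6 gap 21.3: 11.1->32.4
x 12 y -55.7..82.7 gap 11.8: 7.6->19.4
x 18 y -55.8..83.2 gap 19.7: -0.9->18.8
x 24 y -55.6..82.8 gap 19.7: -0.9->18.8
x 30 y -55.8..83.0 gap 19.7: -1.0->18.8
x 36 y -54.2..82.5 gap 25.0: -6.1->18.9
```

View pics/wi2.png

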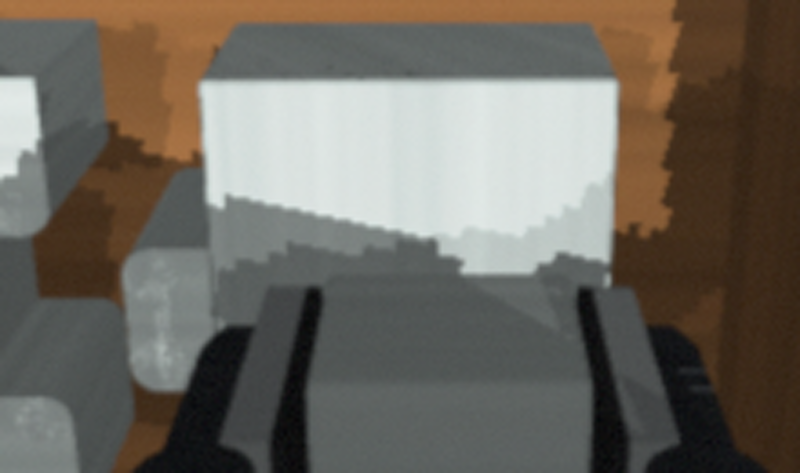

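Lateral offset is about 0.1 mm and the faces are square. I'll slide to 7 mm short, because the open fingers wouldn't clear the bolted rib any closer. Then I'll release and push the block's back face home with closed fingers.

```bash
python3 - <<'E'
from h import *
from workcell import *
s=read_state();z=s['eef_pos'][2]
h=movel(np.r_[rib(7.3),z],max_speed=30,guard=18);s=read_state();print('slide',h,(s['eef_pos'][:2]-rib(0))@ey,s['ft_force'],s['time'])
if h: raise SystemExit
open_gripper();s=read_state();print('open',s['ft_force'],s['finger_gap'])
movel(np.r_[s['eef_pos'][:2],150],max_speed=150);clamp()
q=np.array(read_state()['qpos'])
b=case1-58*ey
y=min((yaw+np.pi/2,yaw-np.pi/2),key=lambda y:np.abs(np.array(inverse_kinematics(np.r_[b,150],Rd(y)))-q).max())
movep(np.r_[b,150],Rd(y));print('down',movel(np.r_[b,24],max_speed=120,guard=8),read_state()['time'])
e=case1-43*ey
h=movel(np.r_[e,24],max_speed=15,guard=9);s=read_state();print('push',h,(s['eef_pos'][:2]-case1)@ey,s['eef_pos'][2],s['ft_force'],s['time'])
np.savez('push.npz',p=s['eef_pos'])
movel(np.r_[b+3*ey,24],max_speed=60);movel(np.r_[b+3*ey,190],max_speed=150)
movep(np.r_[case1-13*ey,240],Rd(yaw));wait(.15);c=camera('wrist');np.savez('wf.npz',**c);print(read_state()['time'])
W=cloud(c);H=W[...,2];q=W[...,:2]-case1
vv,uu=np.nonzero((abs(H-36)<5)&(abs(q@ex)<50)&(abs(q@ey)<78));P=np.array([ray(c,u,v,36)[:2] for v,u in zip(vv,uu)])-case1;X,Y=P@ex,P@ey
for x0 in range(-36,40,6):
    t=(X>=x0)&(X<x0+6);yy=np.sort(Y[t]);d=np.diff(yy);j=d.argmax();print(x0,'y %.1f..%.1f gap %.1f at %.1f'%(yy[0],yy[-1],d[j],yy[j]))
cv2.imwrite('pics/wf.png',cv2.resize(c['image'][90:240,130:350],(800,545),interpolation=cv2.INTER_CUBIC))
E
```

```text
slide False -6.561620112105745 [-4.65852914 -1.77238474  8.81087461] 21.2417
open [-0.3075601   0.31092862 -0.05806657] 85.52037920202066
down False 25.8917
push True -44.861430365276675 24.138310181210453 [2.06103022 1.56419286 1.67200931] 26.7667
29.8583
-36 y -34.3..75.9 gap 1.1 at -15.7
-30 y -34.2..76.2 gap 1.1 at -15.7
-24 y -34.1..76.1 gap 1.1 at -15.7
-18 y -34.0..44.4 gap 1.1 at 2.5
-12 y -34.9..42.0 gap 38.3 at -31.7
-6 y -34.9..40.6 gap 38.1 at -31.6
0 y -34.7..76.0 gap 34.7 at -29.4
6 y -34.6..75.8 gap 1.9 at 31.6
12 y -34.5..76.1 gap 1.0 at -15.7
18 y -34.4..75.9 gap 1.0 at -15.7
24 y -34.3..76.1 gap 1.0 at -15.7
30 y -34.2..75.9 gap 1.0 at -15.7Traceback (most recent call last):
  File "<stdin>", line 20, in <module>
ValueError: attempt to get argmax of an empty sequence
```

The gap has closed: the two halves together span 110.5 mm, against 111 expected. One last look before handing in.

```bash
python3 - <<'E'
from h import *
from workcell import *
c=dict(np.load('wf.npz'))
t=camera('top');a=cv2.resize(c['image'][60:240,100:370],(790,527));W=cloud(t).reshape(-1,3);q=W[:,:2]-case1
k=(abs(q@ey)<80)&(q@ex>55)&(q@ex<100)&(W[:,2]>120)&(W[:,2]<200);print('lid slope',np.polyfit(W[k,2],q[k]@ex,1) if k.any() else 0)
d=cv2.absdiff(t['image'],np.load('top0.npz')['image']).max(2)
s=512/800
for n,(x,y) in dict(wide=(622,347),bottle=(270,275),tape=(548,233),spool=(617,235)).items(): u,v=int(x*s),int(y*s);print(n,d[v-18:v+18,u-18:u+18].mean().round(1))
cv2.imwrite('pics/wf.png',a)
E
```

```text
lid slope [ 0.22245814 40.29024295]
wide 39.4
bottle 17.3
tape 19.3
spool 20.5
```

View pics/wf.png

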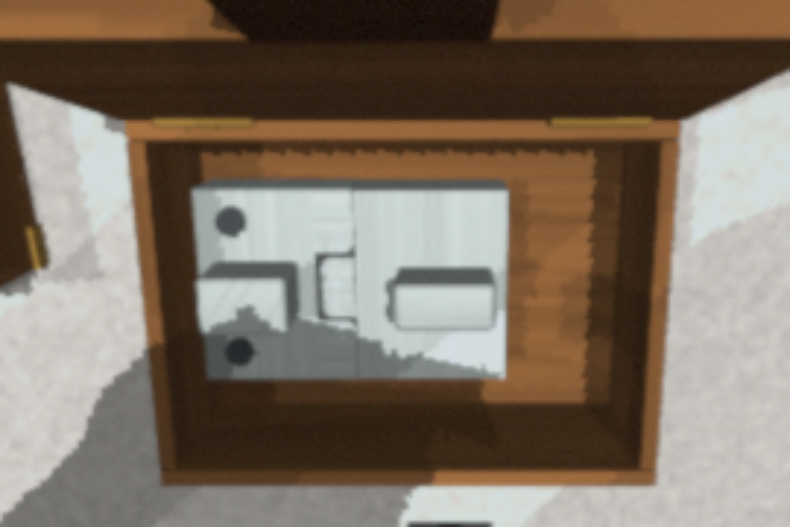

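The joint shows as a thin line at col ~354, with the tongue in the slot at (335,285), and the lid leans on its stop. The image differences at the bystanders are probably the arm's shadow, so I'll check them by depth and then hand in.

```bash
python3 - <<'E'
from h import *
from workcell import *
t=camera('top');A=cloud(dict(np.load('top0.npz')));B=cloud(t);s=512/800;ok=True
for n,(x,y) in dict(wide=(622,347),bottle=(272,275),tape=(548,233),spool=(617,235)).items():
    u,v=int(x*s),int(y*s);r=[]
    for W in(A,B):
        w=W[v-20:v+21,u-20:u+21].reshape(-1,3);r.append(np.nanmean(w[w[:,2]>15][:,:2],axis=0))
    d=np.linalg.norm(r[1]-r[0]);print(n,d.round(1));ok&=d<8
if ok: print(finish_job(),read_state()['time'])
E
```

```text
wide 143.6
bottle 0.0
tape 0.5
spool 0.2
```

```bash
python3 - <<'E'
from h import *
from workcell import *
t=camera('top');B=cloud(t);u,v=398,222
print('heights over wide die',np.nanpercentile(B[v-20:v+21,u-20:u+21,2],[1,50,99]))
c=camera('side');A=cloud(dict(np.load('side0.npz')));B=cloud(c)
for W in(A,B):
    w=W.reshape(-1,3);k=(w[:,2]>15)&(w[:,2]<75)&(np.linalg.norm(w[:,:2]-[447,-316],axis=1)<75);print(k.sum(),np.nanmean(w[k],axis=0))
E
```

```text
heights over wide die [ -4.62897165  30.18088015 743.85339371]
557 [ 439.52304312 -320.95949221   32.7215046 ]
560 [ 439.55419112 -320.86053567   32.56648384]
```

The arm was hiding the wide die in the top view. The side view shows it hasn't moved (0.1 mm).

```bash
python3 -c "
from workcell import *
print(finish_job(),read_state()['time'])"
```

```text
the job is handed in; nothing more can be done
the job is handed in; nothing more can be done
```

The job is handed in at about 30 s of the 72 s, with no verdict shown: the lid rests on its stop, the narrow die half is released in the case with no gap visible at the joint, and the wide die, bottle, tape roll and spool all measured within 0.5 mm of their starting places.

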